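Slide the yellow box lid off its stack onto the gluing deck

ROBOT

A 6-joint arm with a two-finger parallel gripper is mounted at the origin on the work surface. World frame = base frame: x ahead of the robot, y to its left, z up, the work surface at z = 0. Lengths are in m, angles in degrees, forces in N, time in s.
With the tool pointing down it reaches from about 0.35 to 0.875 m from the base axis. Payload 4.2 kg.
Tool frame: the origin (TCP) lies at the very end of the fingers, on their centre line; the grasp point (between the pads) lies 19 mm behind it (r.grip_point_offset is the distance from the TCP to the grasp point, in m); z points along the fingers, y is the line along which they close (so a half turn about z gives the same grasp; the last joint's range is limited). The gripper opens to 87 mm and grips with 3 to 60 N. Pads are 19 mm wide; open, the fingers measure 117 mm over their backs; the gripper's body (75 mm by 190 mm) begins 51 mm behind the grasp point.
Start: joints at [-50.329, 22.042, 0.453, 0, -68.411, -14.817], TCP at [0.263, -0.567, 0.189] pointing down, gripper open.
Joint ranges: [-179.83, 179.83], [-69.29, 118.12], [-61.27, 80.66], [-181.25, 117.63], [-171.15, -9.14], [-177.46, 177.46]. Speed limits (degrees/s): [159.86, 159.86, 180, 180, 180, 180].

INTERFACE

Orientations are given as a 3x3 rotation matrix whose columns are the frame's x, y, z axes.
In Python, from station import r, cams gives the robot as it stands. The module is installed in compiled form; this text tells all that it offers.
- The arm moves only by the shell command python3 -m handwheel 'ROWS'. ROWS is JSON, a list that holds one entry, the list of rows, each a list of 7 numbers: the turn, a rotation vector about the tool's x, y, z in units of 6 degrees (1.0 is 6 degrees), then the shift along the tool's x, y, z in m, then the finger opening in m, from 0 to 0.087. In form: [[[ax, ay, az, x, y, z, jaw], ...]]. A call has 1 to 12 rows; each row shifts and turns the commanded pose from where the row before left it, along the tool's axes as they then stand; what a row does not reach is not made up. A row lasts 1/10 s, in which the tool goes at most 50 mm and 8.59 degrees, less where a joint would pass 70% of its speed; a pose out of reach is approached as far as the arm can. A call with a gripper value outside its range is refused whole. The fingers move at their own pace and stop on an object; the grip force is fixed at half the most. Time passes only in rows, so rows that do not move let the fingers close. It gives the time, the measured TCP pose, the force, the opening and the grip force at its end, in the units of the state.
- r.sense(): the state, without advancing time (a new reading comes with each control period).
- cams.capture(name): name is "scene" or "side" or "wrist"; returns the picture (480x640x3 uint8, red, green, blue); there is no depth.
- cams.get_calibration(name): a dict with "camera_matrix" (3x3 intrinsics, pixels), "k1" (the pictures are not rectified: a ray, as slopes to the right and down, at radius r is drawn at 1 + k1 r^2 times it, then the intrinsics apply), "rvec" (rotation vector, rad) and "tvec" (3), from world to camera coordinates, as OpenCV has them; the wrist camera has in their place "T_tool_cam" (4x4, takes a point from camera to tool coordinates, whose origin is the TCP and whose axes are the flange's). Camera axes: x right, y down, z forward; pixel columns grow to the right and rows downward; lengths in m; the calibration is good to about 2 mm. A picture is of the moment at which its call begins: read the wrist's pose just before it. get_calibration takes no time and is no camera call.
- r.finish_job(): hands the job in; it is judged then, once.
The state is a dict: "time_s": time; "joints": joint angles; "joint_velocities": joint speeds; "effort": joint torques, N m; "tcp_pos": TCP position; "ee_rot": TCP orientation; "wrist_force": force on the tool from outside, world axes, zero at the start; "moment": the same for the moment, N m; "gripper_width": opening from 0.0 (shut) to 1.0 (fully open); "gripper_force": force on a finger pad.
Only numpy, scipy, OpenCV 4.12 (cv2) and the standard library are available. Lean on these libraries where they do the work, as an engineer would, in place of code of your own. Each camera call takes 0.05 s, during which the arm holds its last target. There are 200 camera calls.

TASK

Slide the yellow lid sideways off the top of its stack onto the raised white deck beside it, so that it ends lying flat and square on the red outline in the middle of the deck, and let go of it. Slide it across at its own level rather than picking it up, and leave the lids beneath it and the other stack, the one with the blue lid, where they are.

Things in the scene. Friction and masses are not known exactly. Their poses are not given: they have to be found in the camera images.
- stand: Fixed gluing stand. Grey base 86 (x) by 320 (y) mm, 6 thick; raised white deck in its middle, 86 (x) by 120 (y), flat top 34 mm above the table, with a central red outline 60 (x) by 84 (y) for one lid. A stack of three lids stands on the base at each end, centres about 112 mm from the deck's centre along +y and -y; which is which varies. Origin: on the table, straight below the deck's centre.
- yellow_lid: Flat wooden box lid, painted yellow, 56 (x) by 80 (y) by 15 mm, about 50 g, loose on top of one stack, its y within 8 degrees of the stand's y. Origin: centre of its underside, at the start 36 mm above the table (2 mm above deck level; about 12 mm gap between stack and deck). Can be pinched from above across its 56 mm width, fingertips just above its underside, or pushed at its end.
- under_yellow: The bare wooden lid straight under the yellow one, same size and mass, loose; it lies on a third such lid. Origin: centre of its underside, 21 mm above the table. To be left in place.
- blue_lid: Blue-painted lid of the same size and mass, loose on top of the other stack of three, at the other end of the stand. Origin: centre of its underside, 36 mm above the table. To be left in place.

How it is judged (in metres and radians):
At the end, for the whole second after the job is handed in: The yellow lid lies flat and at rest on the deck, its centre within 20 mm along the deck (stand's y) and 15 mm across it (x) of the deck's centre, its long side within 12 degrees of the stand's y; the lid that was beneath it and the blue lid are within 12 mm of where they started (y of yellow_lid in the frame of stand between -0.02 and 0.02 m and x of yellow_lid in the frame of stand between -0.015 and 0.015 m and z of yellow_lid in the frame of stand between 0.031 and 0.037 m and angle between the y axis of yellow_lid and the y axis of stand, either way round below 0.21 rad and angle between yellow_lid's own z axis and vertical below 0.08 rad and linear speed of yellow_lid below 0.02 m/s and distance of each of under_yellow, blue_lid from where it was at the start of the episode below 0.012 m); the robot touches nothing.
It fails at once if the yellow lid is picked up: its underside centre rises more than 10 mm above its starting level (height (world z) of yellow_lid above 0.046 m).
It fails at once if the yellow lid is tipped by more than 17 degrees (angle between yellow_lid's own z axis and vertical above 0.3 rad).
It fails at once if the lid beneath the yellow one is dragged more than 12 mm (distance of under_yellow from where it was at the start of the episode above 0.012 m).
It fails at once if the blue lid is moved more than 12 mm (distance of blue_lid from where it was at the start of the episode above 0.012 m).
It also fails if it takes over 32 s, if anything falls off the work surface, if the arm or the gripper's body presses on something with over 40 N, if the wrist force passes 120 N, or if a joint passes its speed limit or range.

## Working session

There is one attempt and no reset: what is moved stays moved. The work goes in short steps, Python scripts to look and compute and a shell command to move; the robot and the scene stay as the last step left them, time stands still between calls to the robot, and variables do not carry over. Pictures are saved under pics/ and viewed, at most 10 in all, crops included, and the job is handed in when it is done.

```bash
mkdir -p pics; python3 - <<'E'
from station import r,cams
import cv2,numpy as np
s=r.sense();print(s['time_s'],s['tcp_pos'],np.round(s['ee_rot'],3).tolist())
for n in['scene','side']:
    im=cams.capture(n);cv2.imwrite(f'pics/{n}0.png',im[:,:,::-1])
    c=cams.get_calibration(n);print(n,c)
E
```

```text
0.0 [ 0.26242193 -0.56649604  0.18775285] [[-0.907, -0.42, -0.001], [-0.42, 0.907, 0.002], [0.0, 0.002, -1.0]]
scene {'camera_matrix': array([[609.77903701,   0.        , 314.34159487],
       [  0.        , 609.77903701, 236.54154734],
       [  0.        ,   0.        ,   1.        ]]), 'k1': -0.11487126310441476, 'rvec': array([ 1.22015073,  2.53414373, -0.69034316]), 'tvec': array([ 0.30902189, -0.38151185,  1.09049341])}
side {'camera_matrix': array([[542.58954835,   0.        , 322.64284353],
       [  0.        , 542.58954835, 237.00638502],
       [  0.        ,   0.        ,   1.        ]]), 'k1': -0.15515649883045315, 'rvec': array([ 2.13627325, -0.87473325,  0.38178182]), 'tvec': array([-0.38258669,  0.31924837,  0.46993998])}
```

View pics/scene0.png

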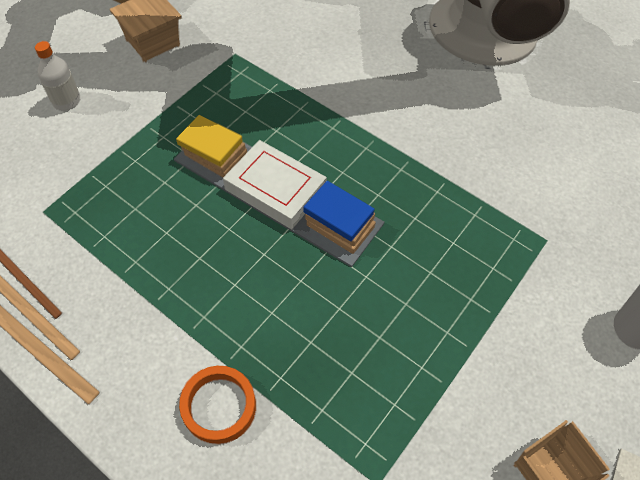

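The yellow lid is at about (210,140), the red outline at (275,178) and the blue lid at (340,210). I'll enlarge this area.

```bash
python3 - <<'E'
import cv2
im=cv2.imread('pics/scene0.png')[105:255,170:380]
cv2.imwrite('pics/crop0.png',cv2.resize(im,None,fx=3.8,fy=3.8,interpolation=cv2.INTER_CUBIC))
E
```

```text
(no output)
```

View pics/crop0.png

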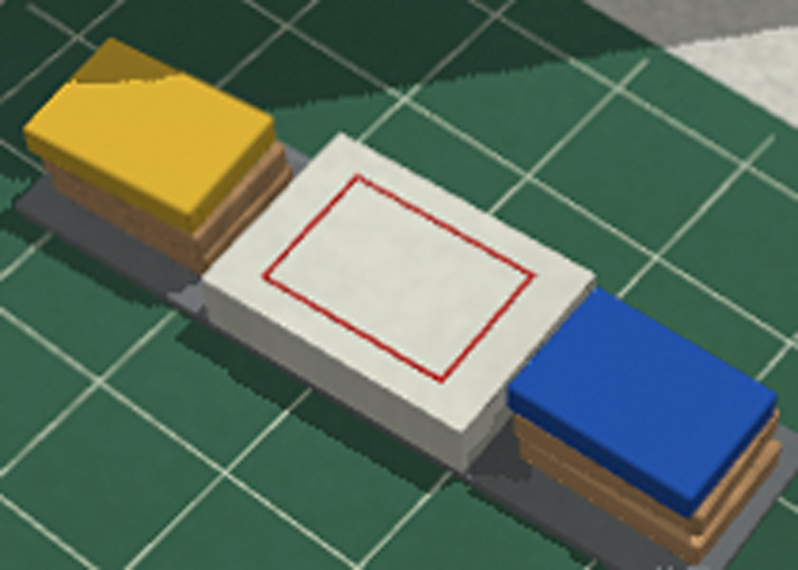

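The yellow lid's top corners in the crop are (111,38), (273,122), (193,215) and (25,130). The red outline's corners are (357,176), (534,275), (442,381) and (264,277).

```bash
cat > h.py <<'E'
import cv2,numpy as np
from station import r,cams
def ray(name,px,s=None):
    c=cams.get_calibration(name);K=c['camera_matrix']
    u=cv2.undistortPoints(np.array(px,float).reshape(-1,1,2),K,np.array([c['k1'],0,0,0.]))[:,0]
    d=np.c_[u,np.ones(len(u))]
    if 'rvec' in c:
        R=cv2.Rodrigues(c['rvec'])[0];return -R.T@c['tvec'],d@R
    T=c['T_tool_cam'];R=np.array(s['ee_rot'])
    return np.array(s['tcp_pos'])+R@T[:3,3],d@(R@T[:3,:3]).T
def on(name,px,z,s=None):
    o,d=ray(name,px,s);return o+d*((z-o[2])/d[:,2])[:,None]
def rect(P):  # centre, long-axis angle (0->1 and 3->2 are long)
    v=P[1]-P[0]+P[2]-P[3];w=P[3]-P[0]+P[2]-P[1]
    return P.mean(0)[:2].round(4),np.degrees(np.arctan2(v[1],v[0])).round(2),np.degrees(np.arctan2(w[1],w[0])).round(2),np.linalg.norm(v)/2,np.linalg.norm(w)/2
E
python3 - <<'E'
from h import *
f=lambda L:np.array(L)/3.8+[170-.37,105-.37]
Y=rect(on('scene',f([(111,38),(273,122),(193,215),(25,130)]),.051))
D=rect(on('scene',f([(357,176),(534,275),(442,381),(264,277)]),.034))
B=rect(on('scene',f([(597,290),(777,398),(690,500),(510,390)]),.051))
print(Y,D,B)
a=np.radians(D[1]);print('along,across to go',(D[0]-Y[0])@[np.cos(a),np.sin(a)],(D[0]-Y[0])@[-np.sin(a),np.cos(a)])
s=r.sense();R=np.array(s['ee_rot'])
x=np.degrees(np.arctan2(R[1,0],R[0,0]));print('tool x angle',x)
for A in (Y,D,B):
  print('tool-frame offset', R.T@(np.r_[A[0],.2]-s['tcp_pos']))
print(cams.get_calibration('wrist'))
E
```

```text
(array([ 0.5314, -0.1699]), np.float64(96.57), np.float64(7.42), np.float64(0.07925518021315706), np.float64(0.05371611655607693)) (array([ 0.5171, -0.0579]), np.float64(94.03), np.float64(4.03), np.float64(0.08251826530481383), np.float64(0.05856331754059348)) (array([0.5112, 0.0514]), np.float64(92.36), np.float64(2.05), np.float64(0.07775816090960813), np.float64(0.053686936439588204))
along,across to go 0.1127280542415638 0.006393417467289776
tool x angle -155.15519080294828
tool-frame offset [-0.41072511  0.24694812 -0.01168333]
tool-frame offset [-0.44480672  0.35459054 -0.01147221]
tool-frame offset [-0.48537646  0.45625349 -0.01127369]
{'camera_matrix': array([[349.0783684 ,   0.        , 319.43368053],
       [  0.        , 349.0783684 , 241.9289312 ],
       [  0.        ,   0.        ,   1.        ]]), 'k1': -0.06146669200817237, 'T_tool_cam': array([[-4.91778824e-04, -9.65339790e-01, -2.60995876e-01,
         7.15787783e-02],
       [ 9.99999548e-01, -6.86964692e-04,  6.56622444e-04,
        -1.44451384e-03],
       [-8.13158724e-04, -2.60995435e-01,  9.65339692e-01,
        -1.95803122e-01],
       [ 0.00000000e+00,  0.00000000e+00,  0.00000000e+00,
         1.00000000e+00]])}
```

```bash
python3 -m handwheel '[[[0,0,0,-0.0342,0.0206,0,0.087],[0,0,0,-0.0342,0.0206,0,0.087],[0,0,0,-0.0342,0.0206,0,0.087],[0,0,0,-0.0342,0.0206,0,0.087],[0,0,0,-0.0342,0.0206,0,0.087],[0,0,0,-0.0342,0.0206,0,0.087],[0,0,0,-0.0342,0.0206,0,0.087],[0,0,0,-0.0342,0.0206,0,0.087],[0,0,0,-0.0342,0.0206,0,0.087],[0,0,0,-0.0342,0.0206,0,0.087],[0,0,0,-0.0342,0.0206,0,0.087],[0,0,0,-0.0342,0.0206,0,0.087]]]'
python3 -m handwheel '[[[0,0,-1.333,0,0,0,0.087],[0,0,-1.333,0,0,0,0.087],[0,0,-1.333,0,0,0,0.087],[0,0,-1.333,0,0,0,0.087],[0,0,-1.333,0,0,0,0.087],[0,0,-1.333,0,0,0,0.087],[0,0,-1.333,0,0,0,0.087],[0,0,-1.333,0,0,0,0.087],[0,0,-1.333,0,0,0,0.087],[0,0,0,0,0,0,0.087]]]'
python3 - <<'E'
from h import *
s=r.sense();print(s['time_s'],s['tcp_pos'],np.round(s['ee_rot'],4).tolist())
cv2.imwrite('pics/w1.png',cams.capture('wrist')[:,:,::-1])
E
```

```text
time_s: 1.3
tcp_pos: [0.5316, -0.1686, 0.1885]
ee_rot: [[-0.907, -0.42, -0.001], [-0.42, 0.907, 0.0], [0.001, 0.001, -1.0]]
wrist_force: [-0.0, -0.1, 0.6]
gripper_width: 1.002
gripper_force: 0.0
time_s: 2.3
tcp_pos: [0.5309, -0.1702, 0.1884]
ee_rot: [[0.119, -0.993, -0.001], [-0.993, -0.119, 0.0], [-0.0, 0.001, -1.0]]
wrist_force: [-0.5, -1.5, 0.2]
gripper_width: 0.999
gripper_force: 0.0
2.3 [ 0.5308896  -0.1701777   0.18840403] [[0.1188, -0.9929, -0.0009], [-0.9929, -0.1188, 0.0002], [-0.0003, 0.0009, -1.0]]
```

View pics/w1.png

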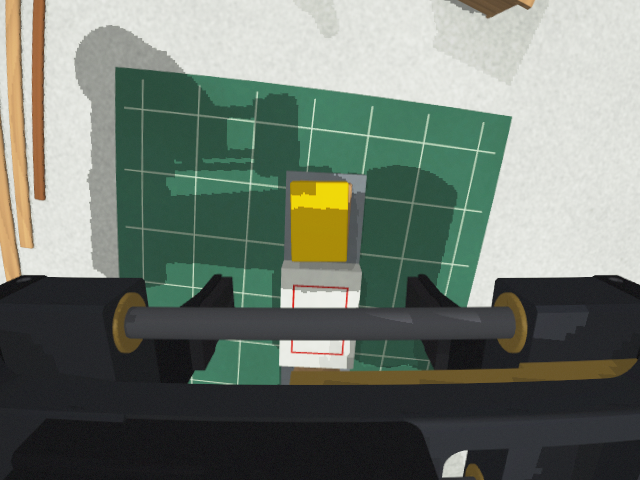

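The wrist view shows the yellow lid's corners at (291,181), (349,182), (347,262) and (290,262). The outline's corners are (294,286), (348,289), (343,355) and (291,352).

```bash
python3 - <<'E'
from h import *
s=r.sense();R=np.array(s['ee_rot'])
Y=rect(on('wrist',[(290,181),(290,262),(347.5,262),(349,182)],.051,s))
D=rect(on('wrist',[(294,286),(291,352),(343.5,355),(348,289)],.034,s))
print(Y,D)
a=np.radians(D[1]);print('along,across',(D[0]-Y[0])@[np.cos(a),np.sin(a)],(D[0]-Y[0])@[-np.sin(a),np.cos(a)])
print('tool offs',R.T@(np.r_[Y[0],.0415]-s['tcp_pos']),'tool -x ang',np.degrees(np.arctan2(-R[1,0],-R[0,0])))
E
```

```text
(array([ 0.5313, -0.1716]), np.float64(96.1), np.float64(-173.85), np.float64(0.08020710892679883), np.float64(0.05684220961372309)) (array([ 0.518 , -0.0568]), np.float64(93.7), np.float64(-176.99), np.float64(0.08173781767832394), np.float64(0.059372099024471305))
along,across 0.11541899267741049 0.005863968735580393
tool offs [ 0.00147652 -0.00037569  0.14694468] tool -x ang 96.66952085032693
```

```bash
python3 -m handwheel '[[[0,0,0,0.001,0,0.02,0.087],[0,0,0,0,0,0.03,0.087],[0,0,0,0,0,0.03,0.087],[0,0,0,0,0,0.03,0.087],[0,0,0,0,0,0.02,0.087],[0,0,0,0,0,0.01,0.087],[0,0,0,0,0,0.005,0.087],[0,0,0,0,0,0,0.087],[0,0,0,0,0,0,0.087]]]'
```

```text
time_s: 3.25
tcp_pos: [0.5322, -0.1714, 0.0449]
ee_rot: [[0.119, -0.993, 0.002], [-0.993, -0.119, -0.0], [0.001, -0.002, -1.0]]
wrist_force: [-0.5, -0.2, 0.5]
gripper_width: 0.998
gripper_force: 0.0
```

```bash
python3 -m handwheel '[[[0,0,0,0,0,0.0035,0.087],[0,0,0,0,0,0,0.08],[0,0,0,0,0,0,0.074],[0,0,0,0,0,0,0.068],[0,0,0,0,0,0,0.064],[0,0,0,0,0,0,0.060],[0,0,0,0,0,0,0.056],[0,0,0,0,0,0,0.052],[0,0,0,0,0,0,0.05],[0,0,0,0,0,0,0.05],[0,0,0,0,0,0,0.05]]]'
python3 - <<'E'
from h import *
cv2.imwrite('pics/s1.png',cv2.resize(cams.capture('side')[:,:,::-1],None,fx=1.2,fy=1.2))
E
```

```text
time_s: 4.35
tcp_pos: [0.5313, -0.1713, 0.0403]
ee_rot: [[0.119, -0.993, -0.0], [-0.993, -0.119, 0.0], [-0.0, 0.0, -1.0]]
wrist_force: [0.3, 0.8, 0.1]
gripper_width: 0.582
gripper_force: 0.0
```

View pics/s1.png

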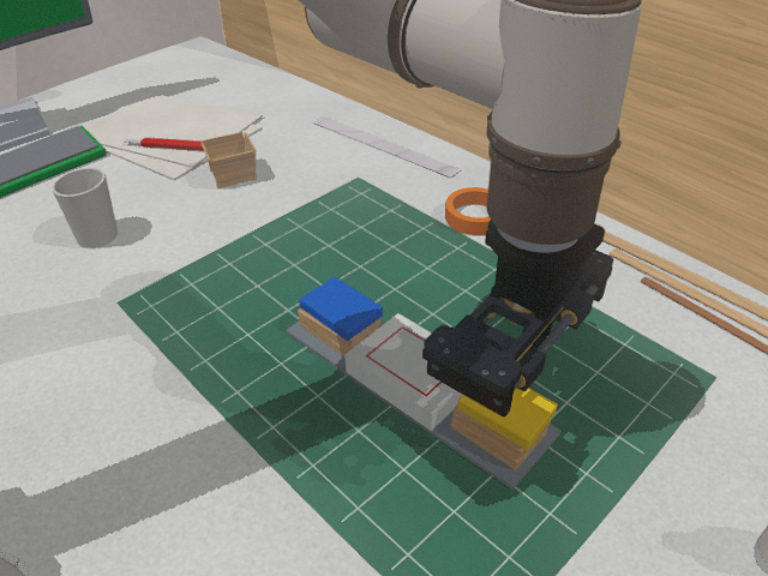

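The gripper is over the yellow lid at about (500,400), but the opening reads 50.6 mm with no grip force. I need to see the fingertips up close.

```bash
python3 - <<'E'
from h import *
s=r.sense();print(s['time_s'],s['gripper_width']*87,s['gripper_force'],s['tcp_pos'])
a=cams.capture('side')[:,:,::-1][250:410,330:490]
b=cams.capture('scene')[:,:,::-1][70:230,140:300]
cv2.imwrite('pics/c2.png',cv2.resize(np.hstack([a,b]),None,fx=2.5,fy=2.5,interpolation=cv2.INTER_CUBIC))
E
```

```text
4.4 50.31444302603692 0.0 [ 0.53130526 -0.17125827  0.04034842]
```

View pics/c2.png

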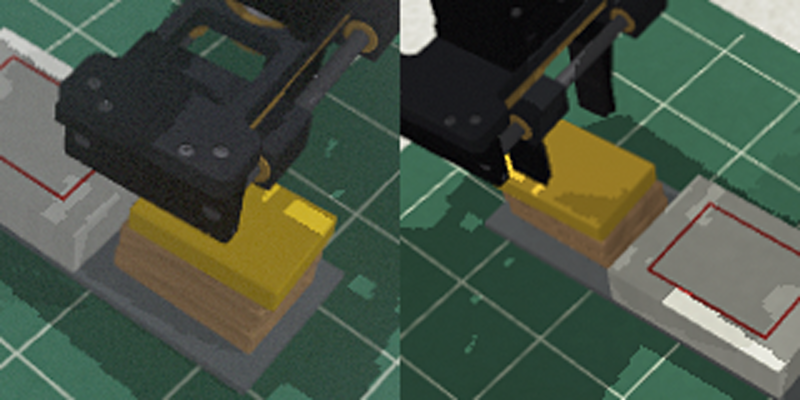

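```bash
python3 - <<'E'
from h import *
s=r.sense();R=np.array(s['ee_rot'])
for n,off in(('side',(330,250)),('scene',(140-160,70))):
  c=cams.get_calibration(n)
  for h in(0,-.01,-.02,-.04):
    P=np.array([np.array(s['tcp_pos'])+R@[0,q,h] for q in(-.0435,-.028,0,.028,.0435)])
    p=cv2.projectPoints(P,c['rvec'],c['tvec'],c['camera_matrix'],np.array([c['k1'],0,0,0.]))[0][:,0]
    print(n,h,((p-off)*2.5).round().tolist())
E
```

```text
side 0 [[280.0, 173.0], [264.0, 192.0], [233.0, 229.0], [201.0, 267.0], [182.0, 289.0]]
side -0.01 [[282.0, 159.0], [266.0, 179.0], [235.0, 215.0], [203.0, 254.0], [184.0, 276.0]]
side -0.02 [[285.0, 145.0], [269.0, 165.0], [238.0, 201.0], [205.0, 240.0], [186.0, 262.0]]
side -0.04 [[291.0, 116.0], [274.0, 136.0], [243.0, 173.0], [210.0, 211.0], [190.0, 234.0]]
scene 0 [[528.0, 229.0], [545.0, 211.0], [573.0, 179.0], [602.0, 148.0], [617.0, 132.0]]
scene -0.01 [[525.0, 218.0], [542.0, 200.0], [571.0, 168.0], [600.0, 137.0], [615.0, 120.0]]
scene -0.02 [[523.0, 207.0], [539.0, 189.0], [569.0, 157.0], [598.0, 126.0], [613.0, 109.0]]
scene -0.04 [[517.0, 185.0], [534.0, 166.0], [564.0, 134.0], [594.0, 103.0], [610.0, 86.0]]
```

```bash
python3 - <<'E'
from h import *
s=r.sense()
a=cams.capture('side')[:,:,::-1][300:370,380:480]
b=cams.capture('scene')[:,:,::-1][90:160,160:260]
w=cams.capture('wrist')[:,:,::-1]
top=np.hstack([cv2.resize(q,(400,280),interpolation=cv2.INTER_CUBIC) for q in(a,b)])
bot=cv2.resize(w[190:390,120:520],None,fx=1.6,fy=1.6);bot=cv2.copyMakeBorder(bot,0,0,0,800-640,cv2.BORDER_CONSTANT)
im=np.vstack([top,bot]);im=np.clip(255*(im/255.)**.5,0,255)
cv2.imwrite('pics/c3.png',im)
E
```

```text
[ WARN:0@1.836] global loadsave.cpp:1063 imwrite_ Unsupported depth image for selected encoder is fallbacked to CV_8U.
```

View pics/c3.png

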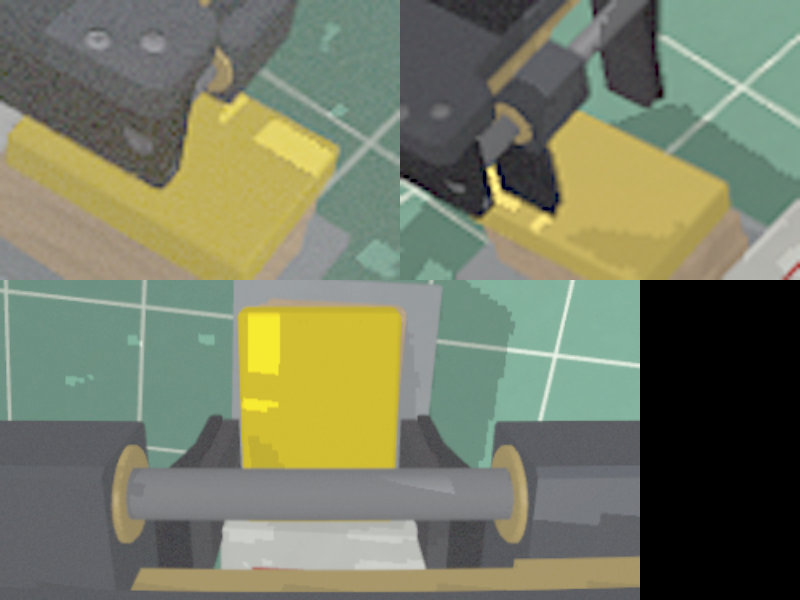

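The fingertips show at wrist pixels (270,277) and (379,277), either side of the lid. Three estimates from the wrist and scene pictures put them about 33 mm above the reported TCP, so they never reached down beside the lid. I'll reopen and go lower in steps.

```bash
python3 -m handwheel '[[[0,0,0,0,0,0,0.087],[0,0,0,0,0,0,0.087],[0,0,0,0,0,0,0.087],[0,0,0,0,0,0,0.087],[0,0,0,0,0,0.005,0.087],[0,0,0,0,0,0.005,0.087],[0,0,0,0,0,0.005,0.087],[0,0,0,0,0,0.005,0.087],[0,0,0,0,0,0.004,0.087],[0,0,0,0,0,0,0.087]]]'
python3 - <<'E'
from h import *
s=r.sense()
a=cams.capture('side')[:,:,::-1][300:370,380:480]
b=cams.capture('scene')[:,:,::-1][90:160,160:260]
w=cams.capture('wrist')[:,:,::-1]
top=np.hstack([cv2.resize(q,(400,280),interpolation=cv2.INTER_CUBIC) for q in(a,b)])
bot=cv2.resize(w[190:390,120:520],None,fx=1.6,fy=1.6);bot=cv2.copyMakeBorder(bot,0,0,0,800-640,cv2.BORDER_CONSTANT)
im=np.vstack([top,bot]);im=(255*(im/255.)**.5).astype('uint8')
cv2.imwrite('pics/c4.png',im)
E
```

```text
time_s: 5.65
tcp_pos: [0.5307, -0.1712, 0.0155]
ee_rot: [[0.119, -0.993, -0.002], [-0.993, -0.119, 0.0], [-0.0, 0.002, -1.0]]
wrist_force: [0.8, 0.1, -1.2]
gripper_width: 1.001
gripper_force: 0.0
```

View pics/c4.png

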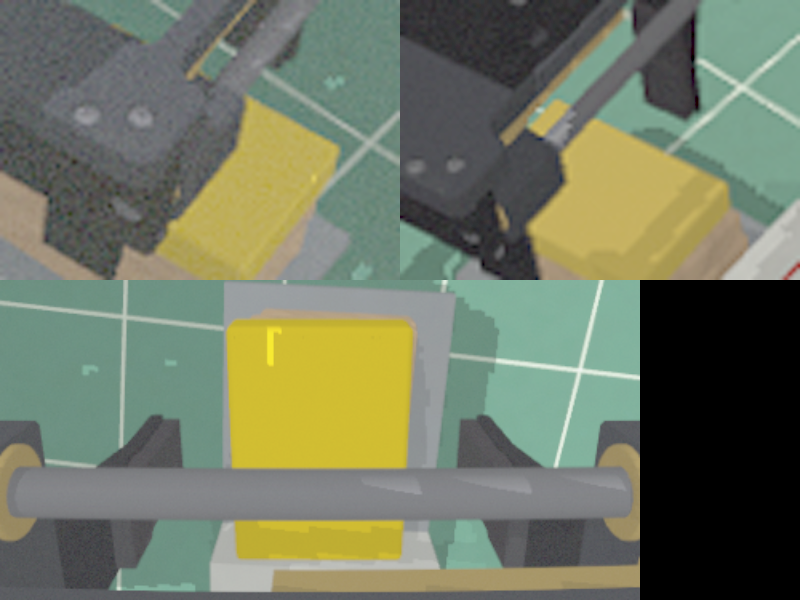

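The tips now show at about lid-top level: the far one is at scene crop (695,118), and the lid edge shifted to the same line is near (696,128). They straddle the lid evenly. I'll go 8 mm lower, then close gently.

```bash
python3 -m handwheel '[[[0,0,0,0,0,0.004,0.087],[0,0,0,0,0,0.004,0.087],[0,0,0,0,0,0,0.08],[0,0,0,0,0,0,0.074],[0,0,0,0,0,0,0.068],[0,0,0,0,0,0,0.064],[0,0,0,0,0,0,0.060],[0,0,0,0,0,0,0.057],[0,0,0,0,0,0,0.055],[0,0,0,0,0,0,0.053],[0,0,0,0,0,0,0.05],[0,0,0,0,0,0,0.05]]]'
```

```text
time_s: 7.0
tcp_pos: [0.5314, -0.1713, 0.0084]
ee_rot: [[0.119, -0.993, 0.0], [-0.993, -0.119, -0.0], [0.0, -0.0, -1.0]]
wrist_force: [-0.7, -1.0, 0.3]
gripper_width: 0.64
gripper_force: 30.0
```

The lid is held at 55.7 mm with 30 N. Next is the slide, with the small squaring turn once it is off the stack.

```bash
python3 -m handwheel '[[[0,0,0,-0.005,0,0,0.05],[0,0,0,-0.01,0,0,0.05],[0,0,0,-0.01,0,0,0.05],[0,0,0,-0.01,0,0,0.05],[0,0,0,-0.01,0,0,0.05],[0,0,0,-0.01,0,0,0.05],[0,0,0,-0.01,0,0,0.05],[0,0,0,-0.01,0,0,0.05],[0,0,0,-0.01,0,0,0.05],[0,0,0,-0.01,0,0,0.05],[0,0,0,-0.01,0,0,0.05],[0,0,0,-0.0097,0,0,0.05]]]'
python3 -m handwheel '[[[0,0,0.22,0,0,0,0.05],[0,0,0.22,0,0,0,0.05],[0,0,0,0,0,0,0.05],[0,0,0,0,0,0,0.05]]]'
python3 - <<'E'
from h import *
a=cams.capture('side')[:,:,::-1][210:410,230:480]
b=cams.capture('scene')[:,:,::-1][90:290,160:410]
im=cv2.resize(np.hstack([a,b]),None,fx=1.6,fy=1.6,interpolation=cv2.INTER_CUBIC)
cv2.imwrite('pics/c5.png',(255*(im/255.)**.6).astype('uint8'))
E
```

```text
time_s: 8.2
tcp_pos: [0.5175, -0.0565, 0.0083]
ee_rot: [[0.119, -0.993, -0.0], [-0.993, -0.119, 0.0], [-0.0, 0.0, -1.0]]
wrist_force: [0.5, 0.5, -0.1]
gripper_width: 0.636
gripper_force: 30.0
time_s: 8.6
tcp_pos: [0.5177, -0.0577, 0.0083]
ee_rot: [[0.073, -0.997, -0.0], [-0.997, -0.073, -0.0], [0.0, 0.0, -1.0]]
wrist_force: [-1.6, -0.1, -0.9]
gripper_width: 0.64
gripper_force: 30.0
```

View pics/c5.png

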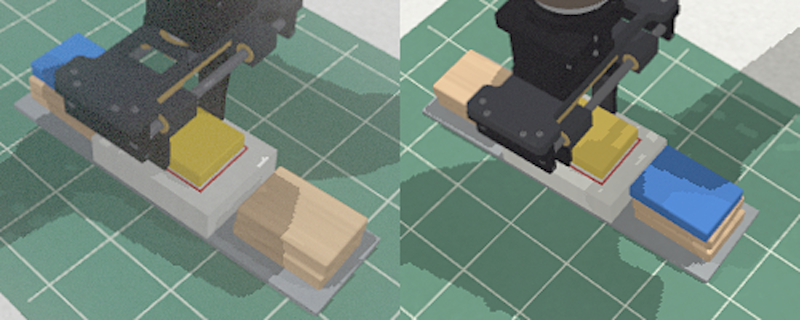

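The yellow lid sits inside the red outline on the deck, and the bare stack and the blue lid look undisturbed. Lower about 1.5 mm, release and retreat.

```bash
python3 -m handwheel '[[[0,0,0,0,0,0.0015,0.05],[0,0,0,0,0,0,0.05],[0,0,0,0,0,0,0.06],[0,0,0,0,0,0,0.07],[0,0,0,0,0,0,0.08],[0,0,0,0,0,0,0.08],[0,0,0,0,0,0,0.08],[0,0,0,0,0,-0.01,0.08],[0,0,0,0,0,-0.02,0.08],[0,0,0,0,0,-0.03,0.08],[0,0,0,0,0,-0.04,0.08],[0,0,0,0,0,-0.04,0.08]]]'
python3 -m handwheel '[[[0,0,0,0.04,0,-0.02,0.08],[0,0,0,0.04,0,-0.02,0.08],[0,0,0,0.04,0,0,0.08],[0,0,0,0.03,0,0,0.08],[0,0,0,0,0,0,0.08]]]'
python3 - <<'E'
from h import *
b=cams.capture('scene')[:,:,::-1][105:255,170:380]
cv2.imwrite('pics/c6.png',cv2.resize(b,None,fx=3.8,fy=3.8,interpolation=cv2.INTER_CUBIC))
E
```

```text
time_s: 9.9
tcp_pos: [0.5173, -0.0575, 0.1489]
ee_rot: [[0.073, -0.997, -0.0], [-0.997, -0.073, -0.0], [0.0, 0.0, -1.0]]
wrist_force: [0.7, 0.6, -0.7]
gripper_width: 0.918
gripper_force: 0.0
time_s: 10.4
tcp_pos: [0.5285, -0.2099, 0.1875]
ee_rot: [[0.069, -0.998, 0.001], [-0.998, -0.069, -0.001], [0.001, -0.001, -1.0]]
wrist_force: [-0.4, 0.7, -0.3]
gripper_width: 0.923
gripper_force: 0.0
```

View pics/c6.png

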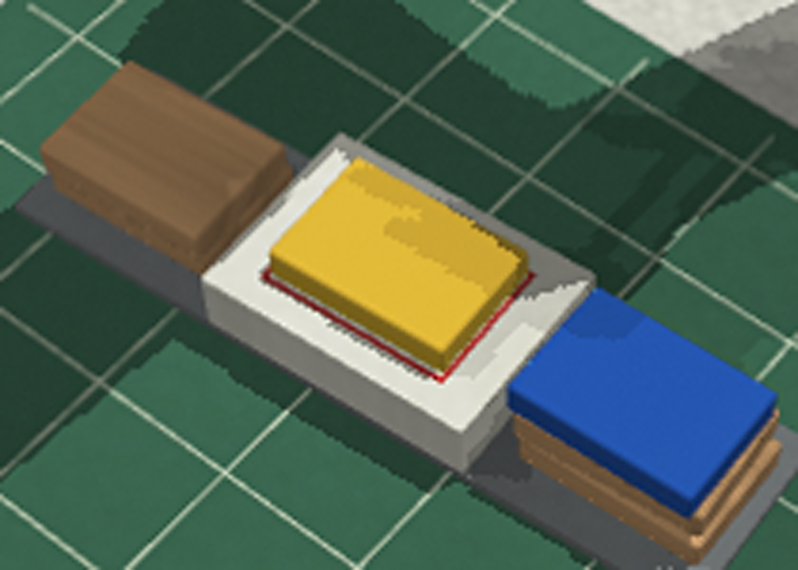

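The yellow lid lies flat and square within the red outline, with its front corner at (442,368) against the outline's (442,381). The blue lid is unmoved, and the bare stack is in place.

```bash
python3 -c "
from station import r
print(r.finish_job())"
```

```text
the job is handed in; nothing more can be done
None
```

The yellow lid was slid across at its own level and released flat and square inside the red outline, with the blue lid and the bare stack left in place by the last picture; the job was handed in soon after 10.4 s on the robot's clock, and the hand-in returned no verdict.

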